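Snap the sugar tub's lid shut all round

ROBOT

A 7-joint arm with a two-finger parallel gripper is mounted at the origin on the work surface. World frame = base frame: x ahead of the robot, y to its left, z up, the work surface at z = 0. Lengths are in m, angles in rad, forces in N, time in s.
With the tool pointing down it reaches from about 0.35 to 0.775 m from the base axis. Payload 3.1 kg.
Tool frame: the origin (TCP) lies midway between the tips of the shut fingers; the grasp point (between the pads) lies 19 mm behind it; z points along the fingers, y is the direction in which the jaws open and shut (so a half turn about z gives the same grasp; the last joint's range is limited). The gripper opens to 85 mm and grips with 20 to 120 N. Pads are 22 mm wide; open, the fingers measure 114 mm over their backs; the gripper's body (76 mm by 85 mm) begins 54 mm behind the grasp point. The pads swing forward as they close: fully open they stand 13 mm farther back than shut.
Start: joints at [1.306, 0.311, 0.014, 1.512, -0.004, 1.319, -0.027], TCP at [0.122, -0.536, 0.231] pointing down, gripper open.
Joint ranges: [-2.7, 2.7], [-0.3, 1.91], [-1.27, 1.3], [0.12, 2.57], [-1.44, 4.58], [0.2, 2.03], [-3.05, 3.05]. Speed limits (rad/s): [2.79, 2.79, 3.14, 3.14, 3.14, 3.14, 3.14].

INTERFACE

Orientations are given as a rotation vector (axis times angle).
In Python, from station import manip gives the robot as it stands.
- The arm moves only by the tool play_rows, never from a script. Its argument "motion" is a list of rows, each a list of 2 entries, a list of its own where there are three numbers: the shift along the tool's x, y, z in cm, then the turn about the tool's z in degrees. In form: [[[dx, dy, dz], spin], ...]. A call has 1 to 12 rows; each row shifts and turns the commanded pose from where the row before left it, along the tool's axes as they then stand; what a row does not reach is not made up. A row lasts 1/12 s, in which the tool goes at most 41.7 mm and 7.16 degrees, less where a joint would pass 70% of its speed; a pose out of reach is approached as far as the arm can. A call with a gripper value outside its range is refused whole. "jaw" is the opening, from 0 (shut) to 1 (fully open), set as the call begins (left out, the last holds). The fingers move at their own pace and stop on an object; the grip force is fixed at half the most. Time passes only in rows, so rows that do not move let the fingers close. It gives the time, the measured TCP pose, the force and the opening at its end, in the units of the state.
- manip.state(): the state, without advancing time (a new reading comes with each control period).
- manip.get_image(name): name is "scene" or "side" or "wrist"; returns the picture (420x560x3 uint8, red, green, blue); there is no depth.
- manip.camera_info(name): a dict with "fx", "fy", "cx", "cy" (pixels), "dist_coeffs" ([k1, k2, p1, p2, k3] as OpenCV has them; the pictures are not rectified), "position" and "orientation" of the camera in the world; the wrist camera has in their place "mount" (4x4, takes a point from camera to tool coordinates, whose origin is the TCP and whose axes are the flange's). Camera axes: x right, y down, z forward; pixel columns grow to the right and rows downward; lengths in m; the calibration is good to about 2 mm. A picture is of the moment at which its call begins: read the wrist's pose just before it. camera_info takes no time and is no camera call.
- manip.finish_job(): hands the job in, once; it reports no verdict.
The state is a dict: "t": time; "joint_positions": joint angles; "joint_vel": joint speeds; "joint_efforts": joint torques, N m; "tool_pos": TCP position; "orientation": TCP orientation; "contact_force": force on the tool from outside, world axes, zero at the start; "wrist_torque": the same for the moment, N m; "grip_width": finger opening in m.
Only numpy, scipy, OpenCV 4.12 (cv2) and the standard library are available. Lean on these libraries where they do the work, as an engineer would, in place of code of your own. Each camera call takes 0.05 s, during which the arm holds its last target.

TASK

The lid of the white sugar tub on the marble slab is clipped down along only part of its green rim. Go round the rim and press down the sections that still stand up until every one has clicked shut and lies flat. Only press: do not lift, tip or shift the tub, leave everything else on the counter where it is, and finish with the hand clear.

Things in the scene. Friction and masses are not known exactly. Their poses are not given: they have to be found in the camera images.
- slab: white marble pastry slab lying fixed on the counter, 320 x 440 x 18 mm, long side along its y axis; origin at the centre of its underside
- tub: white plastic tub of sugar standing loose in the middle of the slab, about 0.9 kg, 153 mm diameter, a thin white carrying handle folded down against its side; origin at the centre of its underside, z up. It wears a green lid whose rim is cut into six sections of 60 degrees, rim1 to rim6 anticlockwise from above; the middle of rim1 lies 30 degrees anticlockwise from the tub's x axis
- lid_middle (a point): centre of the lid's round, fixed middle panel, on the tub's axis, 114 mm above the tub's underside: level with the rim top of a shut section. The rim is 164 mm over all; a shut rim top is flat from 70 to 80 mm from this axis. An unclipped section is tilted up about the panel's edge (58 mm from the axis), outer edge 9 mm higher. A small pull tab sticks out below rim6
- rim1 (a joint): bend of lid section rim1, rad: 0 = standing up unclipped, 0.42 = fully shut. Pushed down at the middle of its rim top it resists with up to about 8 N (most at the start), then past half way (0.21) it snaps down by itself and stays shut against a hard stop; let go before half way it springs back up
- rim1_top (a point): point on the rim top of lid section rim1, half-way along the section; it moves with the section. Shut, it lies 75.5 mm from the lid's centre and 114 mm above the tub's underside; standing up, about 7 mm higher and 4 mm nearer the centre
- rim2 (a joint): bend of lid section rim2, rad: 0 = standing up unclipped, 0.42 = fully shut. Pushed down at the middle of its rim top it resists with up to about 8 N (most at the start), then past half way (0.21) it snaps down by itself and stays shut against a hard stop; let go before half way it springs back up
- rim2_top (a point): point on the rim top of lid section rim2, half-way along the section; it moves with the section. Shut, it lies 75.5 mm from the lid's centre and 114 mm above the tub's underside; standing up, about 7 mm higher and 4 mm nearer the centre
- rim3 (a joint): bend of lid section rim3, rad: 0 = standing up unclipped, 0.42 = fully shut. Pushed down at the middle of its rim top it resists with up to about 8 N (most at the start), then past half way (0.21) it snaps down by itself and stays shut against a hard stop; let go before half way it springs back up
- rim3_top (a point): point on the rim top of lid section rim3, half-way along the section; it moves with the section. Shut, it lies 75.5 mm from the lid's centre and 114 mm above the tub's underside; standing up, about 7 mm higher and 4 mm nearer the centre
- rim4 (a joint): bend of lid section rim4, rad: 0 = standing up unclipped, 0.42 = fully shut. Pushed down at the middle of its rim top it resists with up to about 8 N (most at the start), then past half way (0.21) it snaps down by itself and stays shut against a hard stop; let go before half way it springs back up
- rim4_top (a point): point on the rim top of lid section rim4, half-way along the section; it moves with the section. Shut, it lies 75.5 mm from the lid's centre and 114 mm above the tub's underside; standing up, about 7 mm higher and 4 mm nearer the centre
- rim5 (a joint): bend of lid section rim5, rad: 0 = standing up unclipped, 0.42 = fully shut. Pushed down at the middle of its rim top it resists with up to about 8 N (most at the start), then past half way (0.21) it snaps down by itself and stays shut against a hard stop; let go before half way it springs back up
- rim5_top (a point): point on the rim top of lid section rim5, half-way along the section; it moves with the section. Shut, it lies 75.5 mm from the lid's centre and 114 mm above the tub's underside; standing up, about 7 mm higher and 4 mm nearer the centre
- rim6 (a joint): bend of lid section rim6, rad: 0 = standing up unclipped, 0.42 = fully shut. Pushed down at the middle of its rim top it resists with up to about 8 N (most at the start), then past half way (0.21) it snaps down by itself and stays shut against a hard stop; let go before half way it springs back up
- rim6_top (a point): point on the rim top of lid section rim6, half-way along the section; it moves with the section. Shut, it lies 75.5 mm from the lid's centre and 114 mm above the tub's underside; standing up, about 7 mm higher and 4 mm nearer the centre
- dredger: sugar dredger on the marble slab: upright steel can with a domed, pierced top, 68 mm diameter, 107 mm high; origin at the centre of its underside; not part of the job
- cherry_jar: jar of candied cherries on the slab: dark red, paper label, white cap, 62 mm diameter, 84 mm high; origin at the centre of its underside; not part of the job
- cutter: round pastry cutter on the slab: open aluminium ring, 64 mm diameter, 35 mm high; origin at the centre of its underside; not part of the job
- ramekin: small white ceramic ramekin on the slab, 66 mm diameter, 40 mm high; origin at the centre of its underside; not part of the job
- tongs: steel pastry tongs lying on the counter left of the slab, 240 mm long, 30 mm high, closed end towards the robot at yaw 0; origin on the counter under its middle, x along its length; not part of the job
- loaf: round crusty loaf on the counter at the right, 156 mm diameter, 74 mm high; origin at the centre of its underside; not part of the job

How it is judged:
By the outcome, as a careful person would: the job done as asked, in the order asked, and still so for the second after the job is handed in, with the robot touching nothing.
It also fails if it takes over 45 s, if anything falls off the work surface, if the arm or the gripper's body presses on something with over 40 N, if the wrist force passes 120 N, or if a joint passes its speed limit or range.

## Working session

There is one attempt and no reset: what is moved stays moved. The work goes in short steps, Python scripts to look and compute and a tool call to move; the robot and the scene stay as the last step left them, time stands still between calls to the robot, and variables do not carry over. Pictures are saved under pics/ and viewed, and the job is handed in when it is done.

Besides the shell and the picture viewer there is one more tool, called after "Emit:" as name([rows], argument=value, ...), one row to a line, values as JSON. play_rows: Moves the arm, as the interface text tells. Its arguments: {"type":"object","properties":{"motion":{"type":"array"},"jaw":{"type":"number"}},"required":["motion"]}

```bash
mkdir -p pics
python3 - <<'E'
from station import manip
import cv2
for n in ("scene","side","wrist"):
    s=manip.state()
    im=manip.get_image(n); cv2.imwrite(f"pics/{n}0.png",im[:,:,::-1])
    print(n,manip.camera_info(n))
print(s)
E
ls
```

```text
scene {'fx': 478.60715276145845, 'fy': 478.60715276145845, 'cx': 281.22898535511933, 'cy': 211.1802040325206, 'dist_coeffs': array([-0.04723382,  0.        ,  0.        ,  0.        ,  0.        ]), 'position': array([ 1.14703787, -0.98705588,  1.16841371]), 'orientation': array([-2.25233832, -0.6046716 ,  0.27577064])}
side {'fx': 503.6256059551947, 'fy': 503.6256059551947, 'cx': 286.342647476105, 'cy': 213.97630720367349, 'dist_coeffs': array([-0.16693407,  0.        ,  0.        ,  0.        ,  0.        ]), 'position': array([0.03902359, 1.0133296 , 0.92671996]), 'orientation': array([-0.61305532,  2.54417339, -1.31647445])}
wrist {'fx': 374.1372797866527, 'fy': 374.1372797866527, 'cx': 276.7743810261598, 'cy': 210.0490586048198, 'dist_coeffs': array([-0.002759,  0.      ,  0.      ,  0.      ,  0.      ]), 'mount': array([[-3.78618749e-04, -9.55495868e-01, -2.95004243e-01,
         7.45852275e-02],
       [ 9.99999891e-01, -4.42239821e-04,  1.48945702e-04,
        -1.24840178e-03],
       [-2.72779627e-04, -2.95004154e-01,  9.55495931e-01,
        -1.43887324e-01],
       [ 0.00000000e+00,  0.00000000e+00,  0.00000000e+00,
         1.00000000e+00]])}
{'t': 0.1, 'joint_positions': array([ 1.30629801,  0.31029898,  0.01401771,  1.51082683, -0.00434824,
        1.31942519, -0.02719663]), 'joint_vel': array([ 6.09477155e-04,  4.90022990e-06,  1.28483888e-03, -1.17604136e-03,
        8.19057012e-05, -2.64601212e-04,  5.91522014e-05]), 'joint_efforts': array([-1.28903080e-02, -3.48328865e+01,  1.32496795e-01, -2.11913091e+01,
        6.37635821e-03, -1.19400267e-01,  1.00513622e-03]), 'tool_pos': array([ 0.12159729, -0.53665683,  0.23190682]), 'orientation': array([3.12104102e+00, 3.49250039e-01, 1.28008787e-04]), 'contact_force': array([-0.36196313,  0.18978721,  0.22314703]), 'wrist_torque': array([-0.00299479, -0.03770364, -0.03578471]), 'grip_width': 0.08523610907208717}
pics
```

View pics/scene0.png

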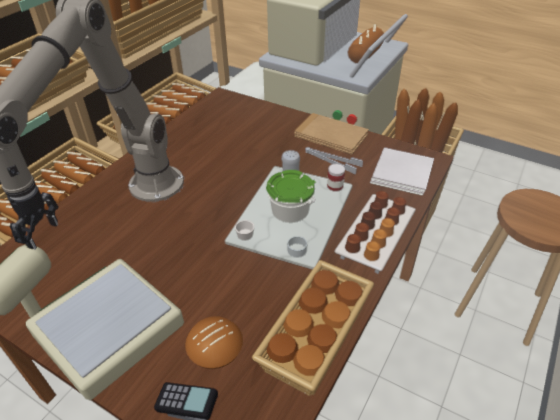

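View pics/side0.png

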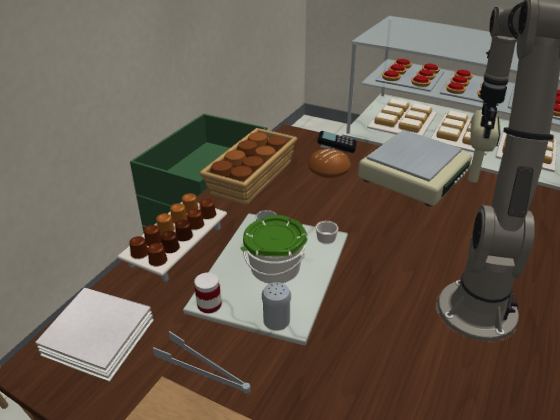

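View pics/wrist0.png

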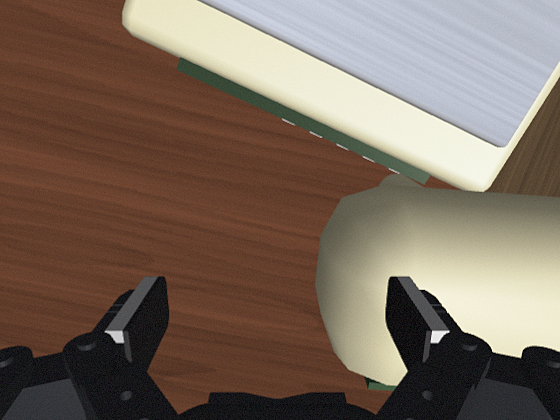

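Run:
```python
import cv2,numpy as np
a=cv2.imread("pics/scene0.png")[150:230,245:345]; b=cv2.imread("pics/side0.png")[205:285,225:325]
cv2.imwrite("pics/z0.png",cv2.resize(a,None,fx=8,fy=7.5,interpolation=cv2.INTER_CUBIC)[:600,:800])
cv2.imwrite("pics/z1.png",cv2.resize(b,None,fx=8,fy=7.5,interpolation=cv2.INTER_CUBIC)[:600,:800])
```

```text
(no output)
```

View pics/z0.png

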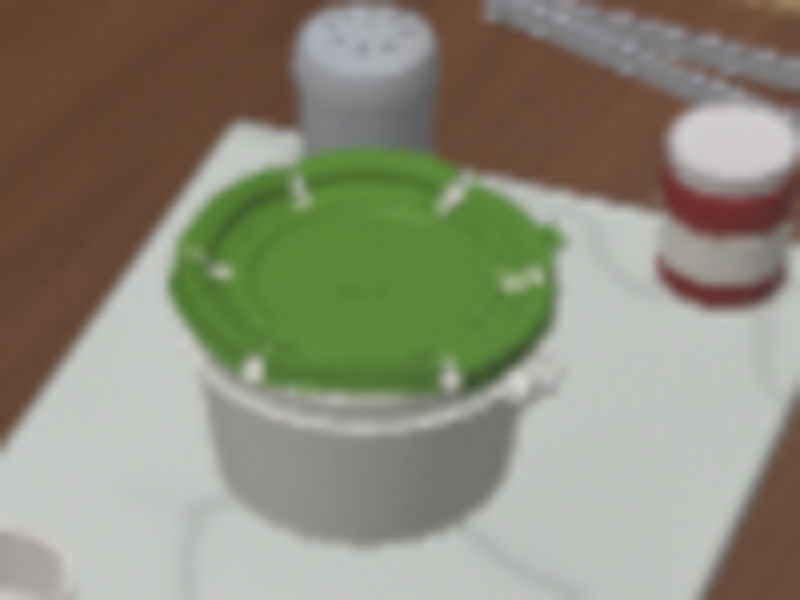

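View pics/z1.png

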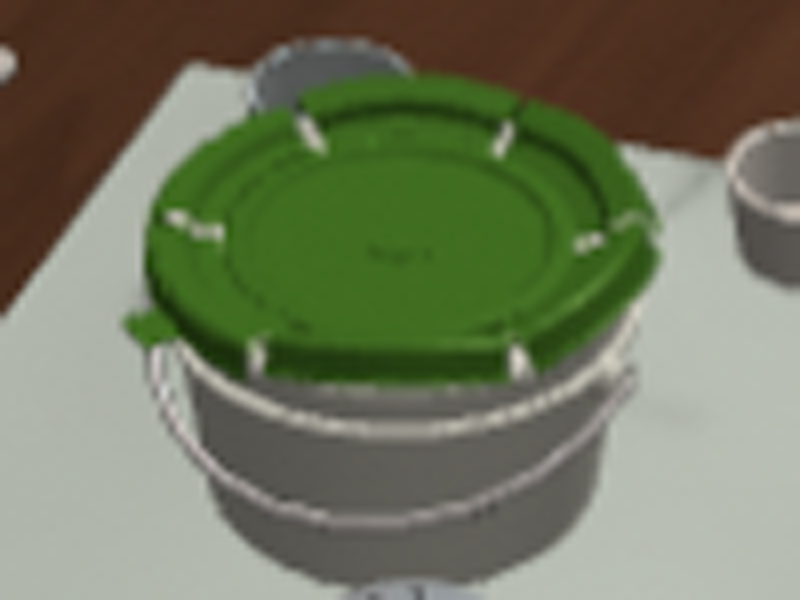

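```bash
cat > h.py <<'E'
import numpy as np,cv2
from scipy.spatial.transform import Rotation as R
from station import manip
def cam(n,st=None):
    c=manip.camera_info(n)
    K=np.array([[c['fx'],0,c['cx']],[0,c['fy'],c['cy']],[0,0,1]]);d=np.array(c['dist_coeffs'])
    if 'mount' in c:
        T=np.eye(4);T[:3,:3]=R.from_rotvec(st['orientation']).as_matrix();T[:3,3]=st['tool_pos'];T=T@c['mount']
        return K,d,T[:3,:3],T[:3,3]
    return K,d,R.from_rotvec(c['orientation']).as_matrix(),c['position']
def toplane(C,px,z):
    K,d,Rm,p=C
    u=cv2.undistortPoints(np.array(px,float).reshape(-1,1,2),K,d).reshape(-1,2)
    r=np.c_[u,np.ones(len(u))]@Rm.T
    return p+r*((z-p[2])/r[:,2])[:,None]
def proj(C,X):
    K,d,Rm,p=C
    return cv2.projectPoints((np.array(X,float).reshape(-1,3)-p)@Rm,np.zeros(3),np.zeros(3),K,d)[0].reshape(-1,2)
E
python3 - <<'E'
from h import *
A=cam("scene");B=cam("side")
sc=lambda L:[(245+x/8-.5+.07,150+y/7.5-.5+.07) for x,y in L]
sd=lambda L:[(225+x/8-.5+.07,205+y/7.5-.5+.07) for x,y in L]
z=.132
print(toplane(A,sc([(372,280)]),z),toplane(B,sd([(388,245)]),z))
# slits
ca=toplane(A,sc([(372,280)]),z)[0];cb=toplane(B,sd([(388,245)]),z)[0]
for C,f,c,L in((A,sc,ca,[(300,190),(455,190),(520,280),(450,375),(255,365),(218,270),(552,236)]),(B,sd,cb,[(313,133),(504,138),(588,242),(517,358),(257,357),(205,228),(150,328)])):
    P=toplane(C,f(L),z)-c
    print(np.c_[np.degrees(np.arctan2(P[:,1],P[:,0])),np.hypot(P[:,0],P[:,1])*1000].round(1))
E
```

```text
[[0.54154917 0.10002528 0.132     ]] [[0.52939465 0.12049362 0.132     ]]
[[ 145.1   72.2]
 [  90.5   74.7]
 [  29.7   62.5]
 [ -34.3   72.1]
 [-100.1   75.7]
 [-156.5   65.6]
 [  51.8   83.4]]
[[ -40.8   69.8]
 [ -94.1   72.2]
 [-151.3   64.1]
 [ 151.3   72.9]
 [  83.9   71.7]
 [  18.2   59.9]
 [  58.7   86.1]]
```

Emit:
play_rows([
  [[0,0,-3.4],0],
  [[0,0,-3.4],0],
  [[2.6,-2.7,0],0],
  [[2.6,-2.7,0],0],
  [[2.6,-2.7,0],0],
  [[2.6,-2.7,0],0],
  [[2.6,-2.7,0],0],
  [[2.6,-2.7,0],0],
  [[2.6,-2.7,0],0],
  [[2.6,-2.7,0],0],
  [[2.6,-2.7,0],0],
  [[2.6,-2.7,0],0],
], jaw=0)

```text
t: 1.15
tool_pos: [0.3154, -0.2135, 0.2984]
orientation: [-3.121, -0.349, 0.002]
contact_force: [0.9, -0.9, -5.2]
grip_width: -0.0001
```

Emit:
play_rows([
  [[2.6,-2.7,0],0],
  [[2.6,-2.7,0],0],
  [[2.6,-2.7,0],0],
  [[2.6,-2.7,0],0],
  [[2.6,-2.7,0],0],
  [[2.6,-2.7,0],0],
  [[2.6,-2.7,0],0],
  [[2.6,-2.7,0],0],
  [[2.6,-2.7,0],0],
  [[2.5,-2.6,0],0],
  [[0,0,0],0],
  [[0,0,0],0],
])

```text
t: 2.15
tool_pos: [0.5079, 0.1064, 0.2976]
orientation: [-3.119, -0.358, 0.006]
contact_force: [0.2, -1.5, -5.2]
grip_width: 0.0001
```

Run:
```python
from h import *
s=manip.state();im=manip.get_image("wrist"); cv2.imwrite("pics/w1.png",im[:,:,::-1])
np.save("s1.npy",s,allow_pickle=True); print(s['t'],s['tool_pos'],s['orientation'],s['joint_positions'],s['joint_vel'].round(3),s['contact_force'])
```

```text
2.15 [0.50790591 0.10640964 0.29758282] [-3.1193093  -0.35800432  0.005761  ] [ 0.32745127  0.29937651 -0.74372691  1.44291241  0.19910838  1.48022351
 -1.75477327] [ 0.057 -0.044  0.047  0.023  0.014  0.013  0.007] [ 0.23546573 -1.51506289 -5.15557447]
```

View pics/w1.png

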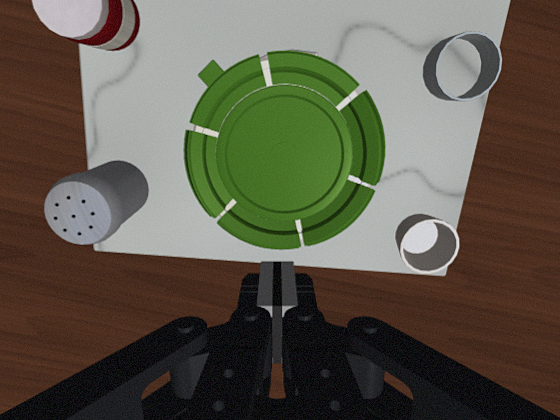

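Run:
```python
import cv2,numpy as np
a=cv2.imread("pics/w1.png")[40:260,170:400]
a=cv2.resize(a,None,fx=2.7,fy=2.7,interpolation=cv2.INTER_CUBIC)
cv2.imwrite("pics/z2.png",np.clip(a.astype(float)*1.5,0,255).astype(np.uint8))
```

```text
(no output)
```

View pics/z2.png

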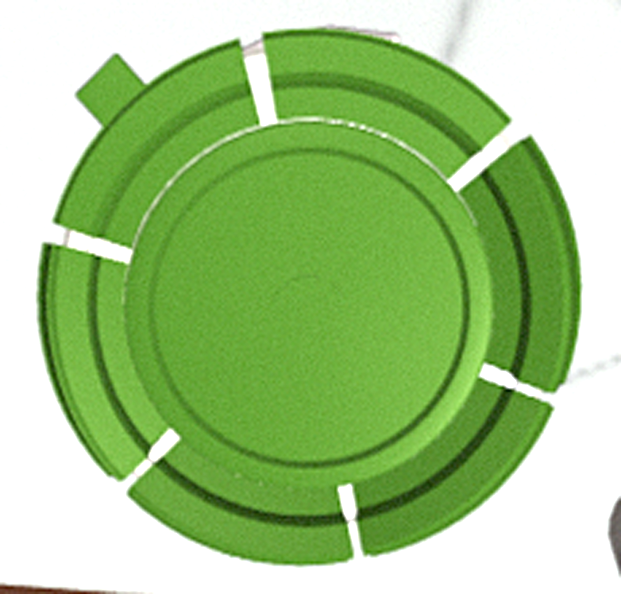

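Run:
```python
from h import *
from scipy.optimize import least_squares
s=np.load("s1.npy",allow_pickle=True).item();C=cam("wrist",s)
f=lambda L:[(170+(x+.5)/2.7-.5,40+(y+.5)/2.7-.5) for x,y in L]
I=f([(266,122),(454,187),(484,372),(345,487),(175,435),(130,256)])
O=f([(250,40),(517,130),(552,400),(358,558),(128,486),(55,232)])
P=toplane(C,I,.132)
def fun(p):
    q=P[:,:2]-p[:2];return np.hypot(q[:,0],q[:,1])-p[2]
r=least_squares(fun,[.53,.11,.058]);print(r.x,r.fun*1000)
c=r.x[:2]
for L in(I,O):
    q=toplane(C,L,.132)[:,:2]-c
    print(np.degrees(np.arctan2(q[:,1],q[:,0])).round(1),(np.hypot(*q.T)*1000).round(1))
t=toplane(C,[(210,72)],.12)[0,:2]-c;print('tab',np.degrees(np.arctan2(t[1],t[0])),np.hypot(*t))
# cross-check in scene/side
for n in("scene","side"): print(n,proj(cam(n),[[*c,.132]]))
# compare side/scene picks
```

```text
[0.5335053  0.10757589 0.05725303] [ 0.3015187  -0.31774359  0.22660996 -0.11172358  0.09226677 -0.19092825]
[  26.1  -35.3  -95.1 -155.   145.2   85. ] [57.6 56.9 57.5 57.1 57.3 57.1]
[  25.6  -35.   -96.3 -155.3  146.7   85.1] [80.1 80.7 81.1 82.4 80.6 80.3]
tab 55.325174560323624 0.0894259456506973
scene [[290.09700153 184.91368453]]
side [[274.03225942 234.0534861 ]]
```

Run:
```python
from h import *
from scipy.optimize import least_squares
s=np.load("s1.npy",allow_pickle=True).item()
W=cam("wrist",s);A=cam("scene");B=cam("side")
w=lambda x,y:(170+(x+.5)/2.7-.5,40+(y+.5)/2.7-.5)
sc=lambda x,y:(245+(x+.5)/8-.5,150+(y+.5)/7.5-.5)
sd=lambda x,y:(225+(x+.5)/8-.5,205+(y+.5)/7.5-.5)
# name: wrist, scene, side
pts={'mark':(w(305,278),sc(362,286),sd(400,253)),
'groove ctr':(w(310,308),sc(372,280),sd(388,245)),
'slit25 in':(w(266,122),sc(500,283),sd(323,150)),
'slit-35 in':(w(454,187),sc(447,360),sd(225,233)),
'slit85 in':(w(130,256),sc(443,208),sd(498,152)),
'tab':((210,72),sc(555,238),sd(150,328))}
for k,(a,b,c) in pts.items():
    for nm,use in (('all',(0,1,2)),('sc+sd',(1,2))):
        o=[(W,a),(A,b),(B,c)]
        f=lambda X:np.concatenate([(proj(o[i][0],X)[0]-o[i][1]) for i in use])
        r=least_squares(f,[.53,.11,.13]);print(k,nm,r.x.round(4),r.fun.round(1))
```

```text
mark all [0.5408 0.1102 0.1165] [ 0.4  1.7  2.5  1.  -3.4  0.2]
mark sc+sd [0.532  0.1079 0.1188] [-0.1 -0.  -0.   0. ]
groove ctr all [0.5344 0.1076 0.1226] [-0.2 -0.4 -0.7  0.2  0.7 -0.4]
groove ctr sc+sd [0.5355 0.1099 0.1224] [-0.1 -0.  -0.1  0. ]
slit25 in all [0.5835 0.1303 0.1479] [  2.4   2.7  -0.7  -5.1 -12.3   3.9]
slit25 in sc+sd [0.5779 0.1016 0.1436] [-6.2  0.1 -4.9 -0. ]
slit-35 in all [0.5824 0.0736 0.1045] [-2.9 -3.7 -2.7  3.9 11.4 -5.4]
slit-35 in sc+sd [0.5912 0.1036 0.1034] [ 3.9 -0.1  3.1  0. ]
slit85 in all [0.5402 0.1559 0.1693] [  4.1   5.8  -1.1  -8.1 -24.5   7.1]
slit85 in sc+sd [0.524  0.1065 0.1633] [-12.4  -0.3  -9.4   0.3]
tab all [0.5844 0.1813 0.1181] [ 0.1  0.  -0.6 -0.4 -0.6  0.2]
tab sc+sd [0.5851 0.1796 0.1175] [-0.7  0.  -0.5 -0. ]
```

```bash
cat > ov.py <<'E'
from h import *
def overlay(img,C,x0,y0,w,h,k,out,c=(.534,.1076),yaw=85.2):
    a=cv2.resize(img[y0:y0+h,x0:x0+w],None,fx=k,fy=k,interpolation=cv2.INTER_CUBIC)
    for i in range(6):
        m=yaw+30+60*i; th=np.radians(np.linspace(m-27,m+27,20))
        for bend,col in((.42,(0,0,255)),(0,(255,0,255))):
            ph=.42-bend
            for r0 in((82,) ):
                r=(58+(r0-58)*np.cos(ph))/1000; z=.132+(r0-58)*np.sin(ph)/1000
                p=proj(C,np.c_[c[0]+r*np.cos(th),c[1]+r*np.sin(th),z+0*th])
                p=((p+.5-[x0,y0])*k).astype(int)
                cv2.polylines(a,[p],False,col,1)
        p=proj(C,[[c[0]+.05*np.cos(np.radians(m)),c[1]+.05*np.sin(np.radians(m)),.132]])[0]
        p=((p-[x0,y0])*k).astype(int); cv2.putText(a,str(i+1),tuple(int(v) for v in p),0,.7,(255,255,255),2)
    cv2.imwrite(out,a)
if __name__=="__main__":
    s=np.load("s1.npy",allow_pickle=True).item()
    overlay(cv2.imread("pics/scene0.png"),cam("scene"),245,155,80,60,10,"pics/o1.png")
    overlay(cv2.imread("pics/side0.png"),cam("side"),233,205,80,60,10,"pics/o2.png")
    overlay(cv2.imread("pics/w1.png"),cam("wrist",s),170,40,230,220,2.7,"pics/o3.png")
E
python3 ov.py
```

```text
(no output)
```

View pics/o1.png

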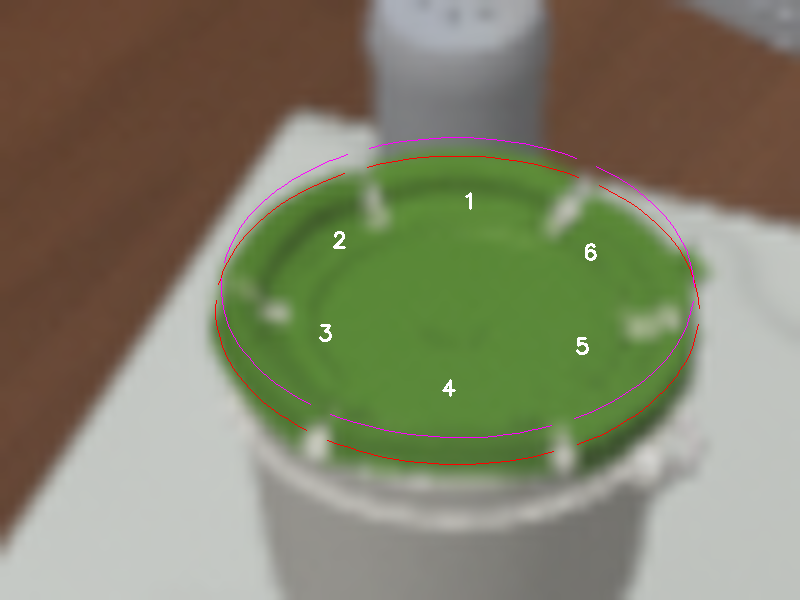

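View pics/o2.png

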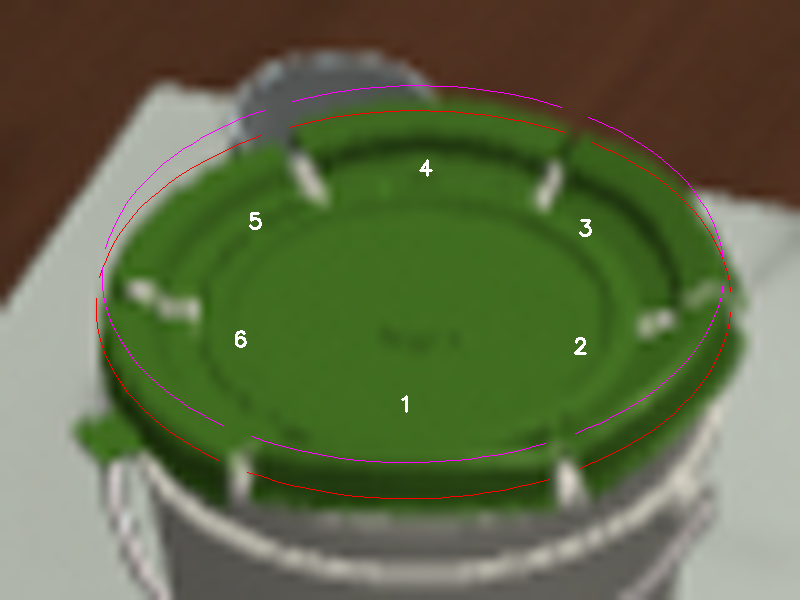

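View pics/o3.png

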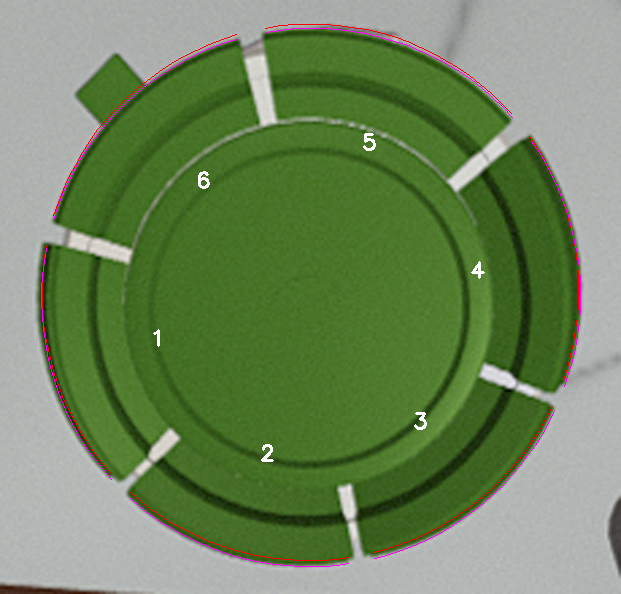

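Emit:
play_rows([
  [[0.24,-1.74,2.5],0],
  [[0.24,-1.74,3.5],0],
  [[0.24,-1.74,3.5],0],
  [[0.24,-1.74,3.0],0],
  [[0,0,0.5],0],
  [[0,0,0],0],
  [[0,0,0],0],
  [[0,0,0],0],
])

```text
t: 2.87
tool_pos: [0.5045, 0.1721, 0.1713]
orientation: [3.122, 0.343, 0.006]
contact_force: [-0.9, -1.3, -4.5]
grip_width: -0.0003
```

Run:
```python
from h import *
s=manip.state();print(s['t'],s['tool_pos'],s['contact_force'],s['orientation'],s['joint_vel'].round(3))
for n in("scene","side","wrist"):
    im=manip.get_image(n); cv2.imwrite(f"pics/{n}2.png",im[:,:,::-1])
a=cv2.imread("pics/side2.png")[175:275,220:320];b=cv2.imread("pics/scene2.png")[120:220,240:340]
cv2.imwrite("pics/z3.png",cv2.resize(np.hstack([a,b]),None,fx=4,fy=4,interpolation=cv2.INTER_CUBIC))
```

```text
2.8667 [0.50454678 0.17209317 0.17132638] [-0.89265852 -1.34554163 -4.47725366] [3.12184445 0.34338332 0.00613696] [-0.006 -0.004 -0.005 -0.009 -0.004 -0.003 -0.004]
```

View pics/z3.png

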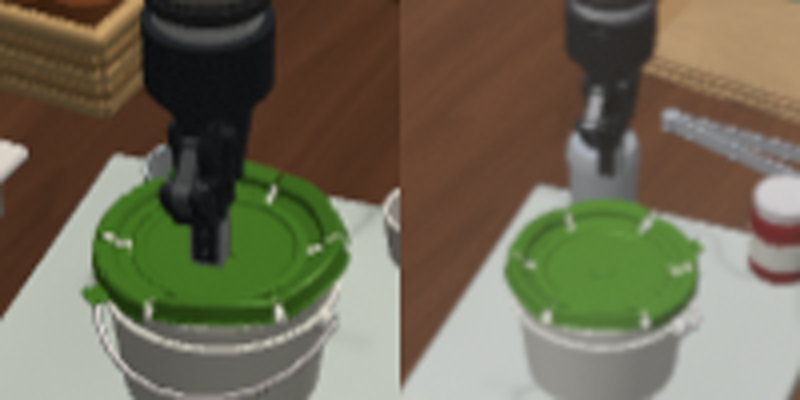

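View pics/wrist2.png

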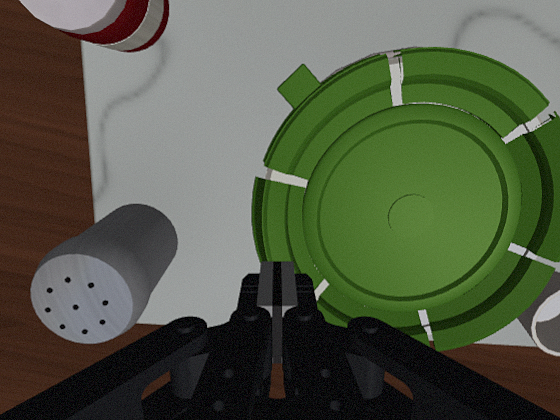

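Emit:
play_rows([
  [[-0.2,-0.5,0.6],0],
  [[0,0,0.8],0],
  [[0,0,0.8],0],
  [[0,0,0.5],0],
  [[0,0,0.3],0],
  [[0,0,0.3],0],
  [[0,0,0.2],0],
  [[0,0,0],0],
  [[0,0,0],0],
])

```text
t: 3.77
tool_pos: [0.4998, 0.1776, 0.1339]
orientation: [3.121, 0.348, -0.0]
contact_force: [0.1, -0.2, -4.9]
grip_width: -0.0001
```

Emit:
play_rows([
  [[0,0,0.2],0],
  [[0,0,0.2],0],
  [[0,0,0],0],
  [[0,0,0],0],
])

```text
t: 4.1
tool_pos: [0.5002, 0.1782, 0.132]
orientation: [3.121, 0.349, 0.003]
contact_force: [-2.1, -3.5, 5.9]
grip_width: 0.0006
```

Emit:
play_rows([
  [[0,0,-1.8],0],
  [[0,0,-2.0],0],
  [[-1.8,1.7,0],0],
  [[-1.9,1.8,0],0],
  [[-1.8,1.8,0],0],
  [[0,0,0],0],
  [[0,0,0],0],
  [[0,0,0],0],
])

```text
t: 4.77
tool_pos: [0.458, 0.1149, 0.1683]
orientation: [-3.122, -0.349, -0.002]
contact_force: [0.0, -0.5, -4.0]
grip_width: -0.0001
```

Run:
```python
from h import *
s=manip.state();print(s['t'],s['tool_pos'],s['contact_force'],s['orientation'],s['joint_vel'].round(3))
for n in("scene","side","wrist"):
    im=manip.get_image(n); cv2.imwrite(f"pics/{n}3.png",im[:,:,::-1])
a=cv2.imread("pics/side3.png")[175:275,220:320];b=cv2.imread("pics/scene3.png")[120:220,240:340]
cv2.imwrite("pics/z4.png",cv2.resize(np.hstack([a,b]),None,fx=4,fy=4,interpolation=cv2.INTER_CUBIC))
```

```text
4.7667 [0.45797262 0.11485188 0.16831892] [ 0.03441681 -0.51524835 -4.02468148] [-3.12165622e+00 -3.48876911e-01 -1.51583412e-03] [-0.018  0.014 -0.01  -0.016 -0.001  0.001 -0.   ]
```

View pics/z4.png

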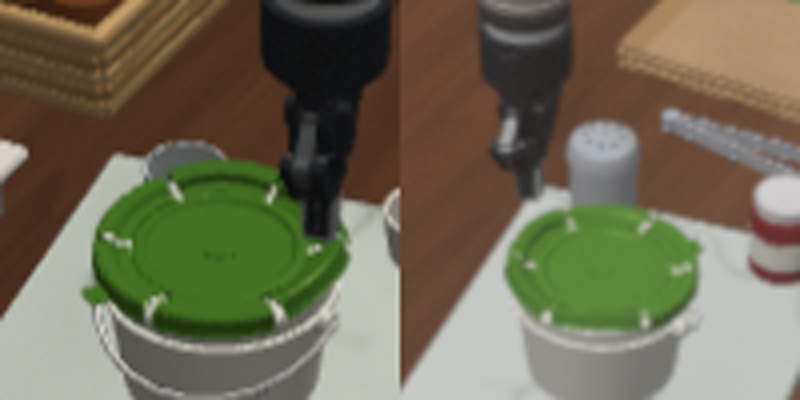

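View pics/wrist3.png

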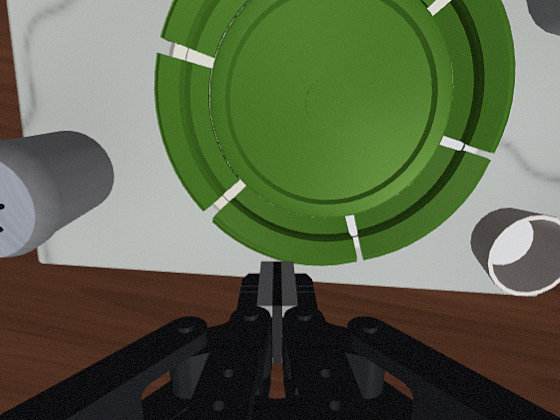

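Emit:
play_rows([
  [[0,0,0.6],0],
  [[0,0,0.8],0],
  [[0,0,0.7],0],
  [[0,0,0.5],0],
  [[0,0,0.3],0],
  [[0,0,0.3],0],
  [[0,0,0.3],0],
  [[0,0,0.2],0],
  [[0,0,0],0],
  [[0,0,0],0],
])

```text
t: 5.75
tool_pos: [0.4581, 0.1145, 0.132]
orientation: [3.122, 0.349, 0.002]
contact_force: [-1.9, -2.0, 1.9]
grip_width: 0.0002
```

Emit:
play_rows([
  [[0,0,0.1],0],
  [[0,0,0],0],
  [[0,0,-1.8],0],
  [[0,0,-2.0],0],
  [[0.5,2.4,0],0],
  [[0.6,2.6,0],0],
  [[0.5,2.5,0],0],
  [[0,0,0],0],
  [[0,0,0],0],
  [[0,0,0],0],
])

```text
t: 6.58
tool_pos: [0.4897, 0.0452, 0.1678]
orientation: [-3.121, -0.349, 0.0]
contact_force: [0.6, -1.2, -4.4]
grip_width: -0.0001
```

Emit:
play_rows([
  [[0,0,0.6],0],
  [[0,0,0.8],0],
  [[0,0,0.7],0],
  [[0,0,0.5],0],
  [[0,0,0.3],0],
  [[0,0,0.3],0],
  [[0,0,0.3],0],
  [[0,0,0.2],0],
  [[0,0,0.1],0],
  [[0,0,0],0],
  [[0,0,0],0],
])

```text
t: 7.5
tool_pos: [0.4901, 0.0453, 0.132]
orientation: [3.122, 0.349, 0.002]
contact_force: [-4.0, -1.5, 6.2]
grip_width: -0.0002
```

Emit:
play_rows([
  [[0,0,-1.9],0],
  [[0,0,-2.0],0],
  [[2.4,0.8,0],0],
  [[2.5,0.8,0],0],
  [[2.4,0.8,0],0],
  [[0,0,0],0],
  [[0,0,0],0],
  [[0,0,0],0],
])

```text
t: 8.17
tool_pos: [0.5657, 0.0384, 0.1688]
orientation: [-3.121, -0.35, 0.002]
contact_force: [-0.2, -0.2, -4.0]
grip_width: -0.0001
```

Run:
```python
from h import *
s=manip.state();print(s['t'],s['tool_pos'],s['contact_force'],s['orientation'],s['joint_vel'].round(3))
for n in("side","wrist"):
    im=manip.get_image(n); cv2.imwrite(f"pics/{n}4.png",im[:,:,::-1])
a=cv2.imread("pics/side4.png")[175:275,220:320];b=cv2.resize(cv2.imread("pics/wrist4.png"),(400,300)); b=np.vstack([b,np.zeros((100,400,3),np.uint8)])
cv2.imwrite("pics/z5.png",np.hstack([cv2.resize(a,None,fx=4,fy=4,interpolation=cv2.INTER_CUBIC),b]))
```

```text
8.1667 [0.56565063 0.03836643 0.1687913 ] [-0.17251168 -0.16943704 -3.95526302] [-3.12101583e+00 -3.50283566e-01  1.69369274e-03] [ 0.003 -0.021 -0.008  0.018  0.001  0.005  0.001]
```

View pics/z5.png

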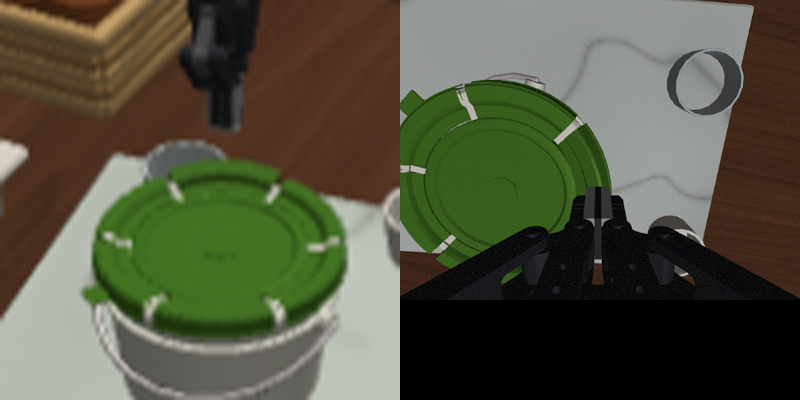

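The side view shows sections 1–3 now flat. Only section 4 (far side, with a sharp step and raised edge) still stands.

Emit:
play_rows([
  [[0,0,0.6],0],
  [[0,0,0.8],0],
  [[0,0,0.7],0],
  [[0,0,0.5],0],
  [[0,0,0.3],0],
  [[0,0,0.3],0],
  [[0,0,0.3],0],
  [[0,0,0.2],0],
  [[0,0,0.2],0],
  [[0,0,0],0],
  [[0,0,0],0],
])

```text
t: 9.18
tool_pos: [0.5663, 0.0381, 0.132]
orientation: [3.122, 0.35, 0.001]
contact_force: [-2.4, -2.9, 5.8]
grip_width: 0.0001
```

Emit:
play_rows([
  [[0,0,-2.0],0],
  [[0,0,-3.5],0],
  [[-1.1,-2.0,-3],0],
  [[-1.1,-2.0,-3],0],
  [[-1.1,-2.0,-3],0],
  [[-1.0,-2.1,-2.2],0],
  [[0,0,0],0],
  [[0,0,0],0],
  [[0,0,0],0],
])

```text
t: 9.93
tool_pos: [0.5065, 0.1061, 0.296]
orientation: [3.121, 0.348, -0.002]
contact_force: [0.0, -1.4, -5.5]
grip_width: 0.0004
```

Run:
```python
from ov import *
s=manip.state();print(s['t'],s['tool_pos'],s['contact_force'],s['orientation'],s['joint_vel'].round(3))
for n in("wrist","side","scene"):
    im=manip.get_image(n); cv2.imwrite(f"pics/{n}5.png",im[:,:,::-1])
a=cv2.imread("pics/side5.png")[205:275,220:320];b=cv2.imread("pics/scene5.png")[150:220,240:340]
cv2.imwrite("pics/z6.png",cv2.resize(np.hstack([a,b]),None,fx=4,fy=4,interpolation=cv2.INTER_CUBIC))
overlay(cv2.imread("pics/wrist5.png"),cam("wrist",s),150,20,270,240,2.4,"pics/o5.png")
```

```text
9.9333 [0.50649513 0.10605297 0.29600146] [ 0.04529738 -1.41340988 -5.50846676] [ 3.12100037e+00  3.48123684e-01 -2.19249814e-03] [ 0.014  0.024  0.027  0.013  0.002  0.002 -0.002]
```

View pics/z6.png

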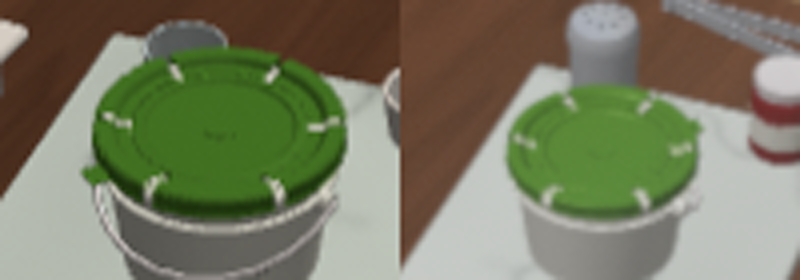

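View pics/o5.png

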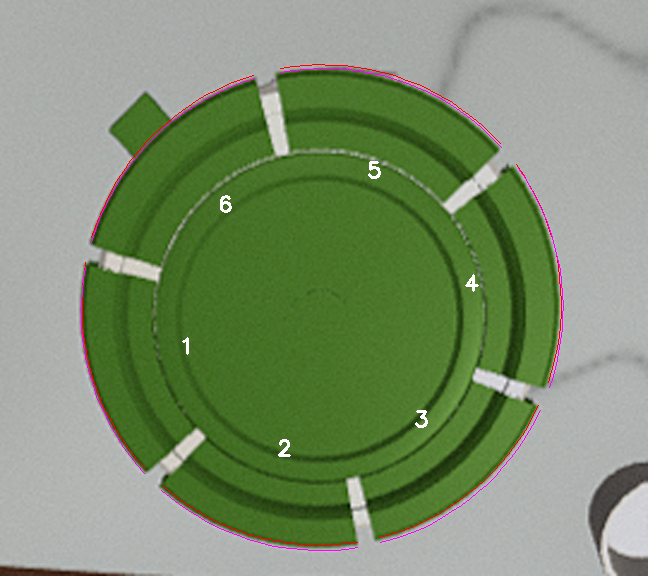

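View pics/scene5.png

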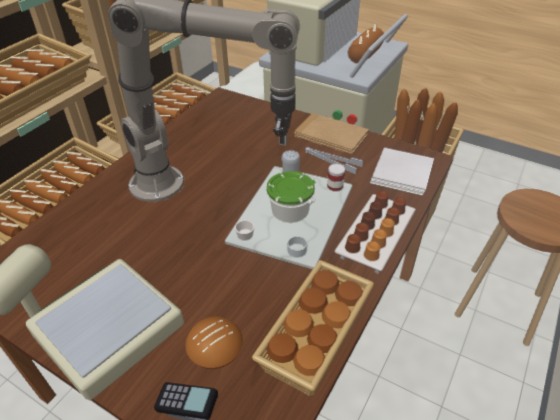

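Run:
```python
from station import manip
print(manip.finish_job(), manip.state()['t'])
```

```text
the job is handed in; nothing more can be done
the job is handed in; nothing more can be done
```

The tub's lid is now shut all the way round. Sections rim1 to rim4 were standing up, and rim5 and rim6 were already clipped. With the fingers closed, I pressed each of the four down at about 75–78 mm from the tub's axis. Each press ended at the hard stop at z = 0.132 m, with a contact force of about 6–11 N.

**Lid:** the last wrist, side and scene pictures show all six sections lying flat and looking alike.

**Tub and counter:** I saw no shift of the tub between the first and last pictures, and nothing else on the counter appeared moved. I compared these by eye, not by measurement.

**Hand:** I handed the job in with the hand about 16 cm above the lid, touching nothing, after about 10 s of the 45 s allowed.

**Disagreements:**
- The lid's inner disc measured about 9 mm lower than the panel height in the task text. The presses still met their stops at exactly the stated rim height, so it made no difference.
- The force reading sat at about −5 N in z with the hand touching nothing, so the contact forces above are changes from that reading.

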